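# Put the green chopping board away in the rack

### The job

The washed chopping boards stand in the blue drying stand: put the green one away in the black rack, in the free slot beside the white board. Lower it in rather than dropping it, until it stands fully down and upright, roughly centred along the slot, and let go. Leave the red and yellow boards where they are.

Things in the scene. Friction and masses are not known exactly. Their poses are not given: they have to be found in the camera images.
- green_board: Green plastic chopping board, 230 mm long (x), 12 thick (y), 130 high (z) standing on its long edge; 0.3 to 0.5 kg, loose; black hanging hole near an upper corner. Origin: centre of its lower long edge. Starts upright in one of the 3 slots of the fixed blue drying stand, top edge 136 mm above the table; lifts straight out. Boards stand in any order; stand and rack may be left or right, turned up to 17 degrees.
- free_slot (a point): Free slot of the fixed black rack: the point is mid-floor of the slot, 6 mm above the table. x along the slot, y across, z up. Fins 45 mm long, centred at x = +-80 mm, hold the board: 16 mm wide for the lowest 40 mm, then flaring to 39 mm at the mouth, 62 mm above the slot floor. Ends open. A white board of the same size, part of the rack, stands parallel 90 mm away at -y.
- red_board: Red chopping board, same size, origin and axes as the green one, loose, upright in another slot of the drying stand; stays there. The stand: blue, base 220 x 220 x 6 mm, three parallel slots 90 mm apart, each 16 mm wide between fins whose tops are 41 mm above the table.
- yellow_board: Yellow chopping board, same size, origin and axes as the green one, loose, upright in the remaining slot of the drying stand; stays there.
There are look-alikes about, which are no part of the job. There is more than one size of the green_board; the one meant has the size given above.

How it is judged:
By the outcome, as a careful person would: the job done as asked, in the order asked, and still so for the second after the job is handed in, with the robot touching nothing.
It also fails if it takes over 48 s, if anything falls off the work surface, if the arm or the gripper's body presses on something with over 40 N, if the wrist force passes 120 N, or if a joint passes its speed limit or range.

### The arm

A 6-joint arm with a two-finger parallel gripper is mounted at the origin on the work surface. World frame = base frame: x ahead of the robot, y to its left, z up, the work surface at z = 0. Lengths are in m, angles in degrees, forces in N, time in s.
With the tool pointing down it reaches from about 0.3 to 0.75 m from the base axis. Payload 8.5 kg.
Tool frame: the origin (TCP) lies on the centre line of the jaws, within the pads' length; the fingertips stand 17 mm ahead of it and the grasp point (between the pads) lies 2 mm behind it; z points along the fingers, y is the line along which they close (so a half turn about z gives the same grasp; the last joint's range is limited). The gripper opens to 85 mm and grips with 20 to 120 N. Pads are 22 mm wide; open, the fingers measure 114 mm over their backs; the gripper's body (76 mm by 85 mm) begins 54 mm behind the grasp point. The pads swing forward as they close: fully open they stand 13 mm farther back than shut.
Start: joints at [57.622, 21.807, 74.336, -0, 83.858, -12.336], TCP at [0.188, 0.517, 0.248] pointing down, gripper open.
Joint ranges: [-178.18, 178.18], [-50.72, 133.34], [12.68, 142.11], [-81.47, 261.47], [9.98, 163.14], [-165.26, 165.26]. Speed limits (degrees/s): [136.94, 136.94, 180, 180, 180, 180].

### API

Orientations are given as a 3x3 rotation matrix whose columns are the frame's x, y, z axes.
In Python, from rig import env gives the robot as it stands.
- The arm moves only by the shell command python3 -m handwheel 'ROWS' [OPENING] [FORCE]. ROWS is JSON, a list that holds one entry, the list of rows, each a list of 4 numbers: the shift along the tool's x, y, z in m, then the turn about the tool's z in rad. In form: [[[x, y, z, roll], ...]]. A call has 1 to 5 rows; each row shifts and turns the commanded pose from where the row before left it, along the tool's axes as they then stand; what a row does not reach is not made up. A row lasts 1/12 s, in which the tool goes at most 41.7 mm and 7.16 degrees, less where a joint would pass 70% of its speed; a pose out of reach is approached as far as the arm can. A call is refused whole if a number of a shift passes 0.0417 or a number of a turn 0.125, either way. A call with a gripper value outside its range is refused whole. OPENING is the opening in per cent of the stroke, from 0 (shut) to 100 (fully open), set as the call begins (- or left out, the last holds). The fingers move at their own pace and stop on an object; FORCE is the grip in N (left out, the last holds). Time passes only in rows, so rows that do not move let the fingers close. It gives the time, the measured TCP pose, the force and the opening at its end, in the units of the state.
- env.observe(): the state, without advancing time (a new reading comes with each control period).
- env.get_image(name): name is "side" or "top"; returns (picture, depth): 420x560x3 uint8, red, green, blue; 420x560 float32, m along the optical axis (not along the pixel's ray), 0 where there is no reading.
- env.camera_params(name): a dict with "K" (3x3 intrinsics, pixels), "D" ([k1, k2, p1, p2, k3] as OpenCV has them; the pictures are not rectified), "rvec" (rotation vector, rad) and "tvec" (3), from world to camera coordinates, as OpenCV has them. Camera axes: x right, y down, z forward; pixel columns grow to the right and rows downward; lengths in m; the calibration is good to about 2 mm. A picture is of the moment at which its call begins. camera_params takes no time and is no camera call.
- env.close_job(): hands the job in, once; it reports no verdict.
The state is a dict: "time_s": time; "q": joint angles; "qvel": joint speeds; "joint_efforts": joint torques, N m; "position": TCP position; "tool_rot": TCP orientation; "ft_force": force on the tool from outside, world axes, zero at the start; "wrist_torque": the same for the moment, N m; "grip_width": finger opening in m.
Only numpy, scipy, OpenCV 4.12 (cv2) and the standard library are available. Lean on these libraries where they do the work, as an engineer would, in place of code of your own. Each camera call takes 0.05 s, during which the arm holds its last target. There are 200 camera calls.

## Working session

There is one attempt and no reset: what is moved stays moved. The work goes in short steps, Python scripts to look and compute and a shell command to move; the robot and the scene stay as the last step left them, time stands still between calls to the robot, and variables do not carry over. Pictures are saved under pics/ and viewed, on a budget of 10 in all, crops included, one or two more only if the job needs it, and the job is handed in when it is done.

```bash
mkdir -p pics; ls
cat > h.py <<'E'
import numpy as np, cv2
from rig import env
def cam(n):
    p=env.camera_params(n); return [np.array(p[k],float) for k in("K","D","rvec","tvec")]
def world(n,uv,depth=None,z=None):
    K,D,r,t=cam(n); uv=np.atleast_2d(np.array(uv,float))
    c=cv2.undistortPoints(uv[:,None],K,D)[:,0]; c=np.c_[c,np.ones(len(c))]
    R=cv2.Rodrigues(r)[0]; o=-R.T@t.ravel(); d=c@R
    s=np.asarray(depth)[:,None] if depth is not None else ((z-o[2])/d[:,2])[:,None]
    return o+d*s
E
python3 - <<'E'
from h import *
for n in("top","side"):
    im,d=env.get_image(n); cv2.imwrite(f"pics/{n}0.png",im[...,::-1]); np.savez(f"{n}0.npz",im=im,d=d)
    K,D,r,t=cam(n); print(n,-cv2.Rodrigues(r)[0].T@t.ravel(), K[0,0],(d==0).mean())
print(env.observe())
E
```

```text
pics
top [ 0.19789322 -0.01050272  0.98240182] 417.49282922497997 0.0038945578231292517
side [ 0.49453248 -0.94199811  0.98979774] 530.8285559576203 0.003971088435374149
{'time_s': 0.1, 'q': array([ 5.76244698e+01,  2.18384222e+01,  7.43776842e+01,  2.89076040e-04,
        8.38567646e+01, -1.23350144e+01]), 'qvel': array([ 0.03159553, -0.06867467, -0.21449634,  0.05857324,  0.02497711,
       -0.04169813]), 'joint_efforts': array([ 4.35026668e-03, -4.49225736e+01, -2.31656957e+01, -1.29070613e-04,
        3.65610278e-03,  7.89605821e-06]), 'position': array([0.18834902, 0.51650815, 0.24777744]), 'tool_rot': array([[-9.39450251e-01,  3.42684631e-01, -6.85262699e-04],
       [ 3.42685205e-01,  9.39449681e-01, -1.07145305e-03],
       [ 2.76599331e-04, -1.24140622e-03, -9.99999191e-01]]), 'ft_force': array([-0.30143964,  0.12698011,  0.59237121]), 'wrist_torque': array([0.01290567, 0.00155858, 0.01080344]), 'grip_width': 0.08567549190936752}
```

View pics/top0.png

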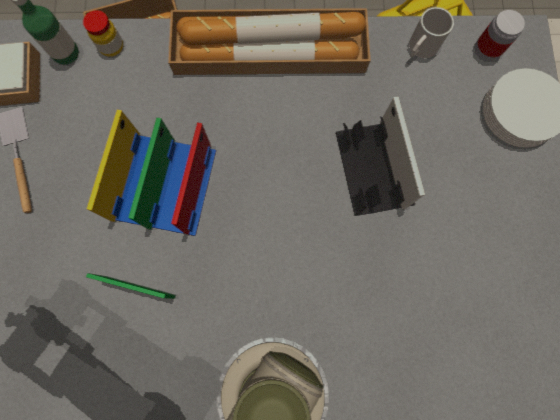

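View pics/side0.png

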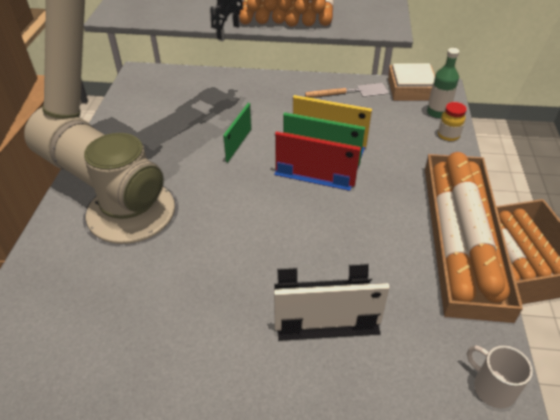

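```bash
cat > m.py <<'E'
from h import *
def pts(n,im,d,lo,hi,roi=None):
    hsv=cv2.cvtColor(im,cv2.COLOR_RGB2HSV); m=cv2.inRange(hsv,lo,hi)>0
    m&=d>0
    if roi: q=np.zeros_like(m); q[roi[1]:roi[3],roi[0]:roi[2]]=1; m&=q
    v,u=np.nonzero(m); return world(n,np.c_[u,v],d[v,u])
def edge(P,ztop=.136,tol=.01):
    """top edge: centre (midpoint), length, direction deg (mod 180)"""
    T=P[abs(P[:,2]-ztop)<tol]
    if len(T)<20: return None
    vx,vy,x0,y0=cv2.fitLine(T[:,:2].astype(np.float32),cv2.DIST_HUBER,0,.001,.001).ravel()
    if vx<0: vx,vy=-vx,-vy
    e=np.array([vx,vy]); n=np.array([-vy,vx]); s=(T[:,:2]-[x0,y0])@e; w=(T[:,:2]-[x0,y0])@n
    a,b=s.min(),s.max(); c=np.array([x0,y0])+e*(a+b)/2+n*np.median(w)
    return dict(c=c.round(4),len=round(b-a,4),w=np.percentile(w,[3,97]).round(4),ang=round(float(np.degrees(np.arctan2(vy,vx))),2),ztop=np.percentile(T[:,2],[50,95]).round(4),n=len(T))
G=((45,80,40),(85,255,255));R=((0,120,60),(6,255,255));Y=((20,120,80),(35,255,255));W=((0,0,110),(40,60,255))
E
python3 - <<'E'
from m import *
for n,rois in(("top",dict(G=(125,110,180,235),g2=(80,265,180,305),R=(170,115,215,240),Y=(85,105,140,225),W=(385,95,425,210))),
              ("side",dict(G=(275,110,365,150),g2=(220,100,255,160),R=(270,130,360,190),Y=(285,95,375,140),W=(270,280,390,335)))):
    z=np.load(n+"0.npz"); im,d=z["im"],z["d"]
    for k,r in rois.items():
        P=pts(n,im,d,*(G if k=="g2" else globals()[k]),r); zt=np.percentile(P[:,2],99.) 
        print(n,k,len(P),"z99",zt.round(4),edge(P,zt-.004,.006))
    P=pts(n,im,d,(0,0,0),(180,255,45),(330,110,425,220) if n=="top" else (265,255,395,345))
    print("black z pct",np.percentile(P[:,2],[5,50,95,99]).round(3)); T=P[(P[:,2]>.058)&(P[:,2]<.08)]
    rect=cv2.minAreaRect(P[(P[:,2]<.015)][:,:2].astype(np.float32)) ; print("base",rect, "fin tops",len(T), cv2.minAreaRect(T[:,:2].astype(np.float32)))
z=np.load("top0.npz"); c=z["im"][90:320,60:440,::-1]; cv2.imwrite("pics/c1.png",cv2.resize(c,None,fx=2.1,fy=2.1,interpolation=3))
E
```

```text
top G 2190 z99 0.1393 {'c': array([0.4847, 0.2648]), 'len': np.float64(0.2277), 'w': array([-0.0051,  0.0066]), 'ang': -11.89, 'ztop': array([0.1362, 0.1389]), 'n': 668}
top g2 499 z99 0.1011 {'c': array([0.2392, 0.3052]), 'len': np.float64(0.1734), 'w': array([-0.0043,  0.0043]), 'ang': 74.67, 'ztop': array([0.098 , 0.1003]), 'n': 369}
top R 832 z99 0.1395 {'c': array([0.4723, 0.1757]), 'len': np.float64(0.2288), 'w': array([-0.0047,  0.0051]), 'ang': -11.58, 'ztop': array([0.1363, 0.1391]), 'n': 507}
top Y 1006 z99 0.1397 {'c': array([0.5047, 0.3526]), 'len': np.float64(0.2288), 'w': array([-0.0053,  0.0066]), 'ang': -11.92, 'ztop': array([0.1364, 0.139 ]), 'n': 652}
top W 1941 z99 0.1379 {'c': array([ 0.5287, -0.2974]), 'len': np.float64(0.2295), 'w': array([-0.007 ,  0.0057]), 'ang': 10.62, 'ztop': array([0.1355, 0.1378]), 'n': 399}
black z pct [0.003 0.007 0.066 0.07 ]
base ((0.5194266438484192, -0.25258564949035645), (0.21667955815792084, 0.14464479684829712), 9.714140892028809) fin tops 322 ((0.5175366401672363, -0.2363911271095276), (0.20449796319007874, 0.09758231043815613),
[... 442 characters left out ...]
w': array([-0.0062,  0.008 ]), 'ang': -11.87, 'ztop': array([0.1345, 0.1383]), 'n': 399}
side Y 1465 z99 0.138 {'c': array([0.5049, 0.3478]), 'len': np.float64(0.2279), 'w': array([-0.0059,  0.0103]), 'ang': -12.39, 'ztop': array([0.1342, 0.1377]), 'n': 343}
side W 4568 z99 0.1382 {'c': array([ 0.5288, -0.304 ]), 'len': np.float64(0.2286), 'w': array([-0.0038,  0.0087]), 'ang': 9.97, 'ztop': array([0.1352, 0.1383]), 'n': 782}
black z pct [0.003 0.014 0.065 0.107]
base ((0.5209710001945496, -0.2598671317100525), (0.2124006152153015, 0.14583364129066467), 10.262680053710938) fin tops 215 ((0.5175013542175293, -0.25771209597587585), (0.19836287200450897, 0.13525642454624176), 8.359087944030762)
```

View pics/c1.png

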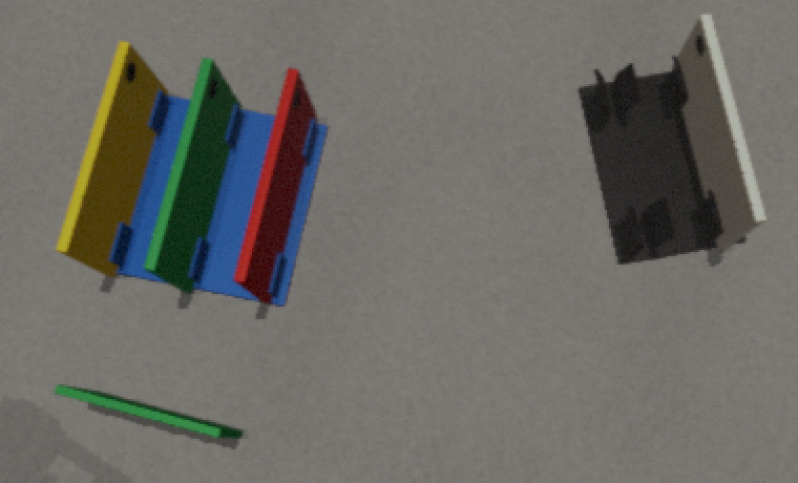

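Lookalikes: the green board in the stand, top-view (153,175), is 228 mm long with its top at 136 mm. The smaller green board on the table at (130,287) is only 173 mm long and 98 mm high. I choose the one in the stand. The crop confirms it sits between yellow (left) and red (right). The free slot is the fin row at original px ~(357,170), left of the white board.

```bash
cat > go.py <<'E'
import sys; from h import *
def go(x,y,z,ang):
    """shift in tool axes + roll to TCP (x,y,z), tool y at world angle ang (deg)"""
    s=env.observe(); R=s["tool_rot"]; p=s["position"]
    a=np.degrees(np.arctan2(R[1,1],R[0,1])); roll=-((ang-a+90)%180-90)
    print("t",round(s["time_s"],2),"pos",p.round(4),"yang",a.round(2),"tilt",R[:2,2].round(4),"F",s["ft_force"].round(1),"w",round(s["grip_width"],4))
    print("shift(tool now)",(R.T@(np.array([x,y,z])-p)).round(4),"roll rad",np.radians(roll).round(4))
if __name__=="__main__": go(*map(float,sys.argv[1:]))
E
python3 -m handwheel '[[[0,0,0,-0.0715],[0,0,0,-0.0715],[0,0,0,0]]]' 100 40
python3 go.py 0.485 0.263 0.22 78.2
```

```text
time_s: 0.35
position: [0.1884, 0.5165, 0.248]
tool_rot: [[-0.979, 0.203, -0.0], [0.203, 0.979, -0.001], [0.0, -0.001, -1.0]]
ft_force: [-0.1, 1.1, -1.1]
grip_width: 0.0854
t 0.35 pos [0.1884 0.5165 0.248 ] yang 78.3 tilt [-0.0004 -0.0007] F [-0.1  1.1 -1.1] w 0.0854
shift(tool now) [-0.3419 -0.1881  0.028 ] roll rad 0.0017
```

```bash
python3 -m handwheel '[[[-0.03,-0.016,0,0],[-0.03,-0.016,0,0],[-0.03,-0.016,0,0],[-0.03,-0.016,0,0],[-0.03,-0.016,0,0]]]' >/dev/null
python3 -m handwheel '[[[-0.03,-0.016,0,0],[-0.03,-0.016,0,0],[-0.03,-0.016,0,0],[-0.03,-0.016,0,0],[-0.03,-0.016,0,0]]]' >/dev/null
python3 -m handwheel '[[[-0.03,-0.016,0.01,0],[-0.01,-0.01,0.01,0],[0,0,0,0],[0,0,0,0]]]' >/dev/null
python3 go.py 0.485 0.263 0.108 78.2
python3 - <<'E'
from m import *
for n,r in(("top",(100,90,215,260)),("side",(255,90,375,160))):
    im,d=env.get_image(n); cv2.imwrite(f"pics/{n}1.png",im[...,::-1])
    P=pts(n,im,d,*G,r); print(n,len(P),edge(P,.136,.006))
    c=im[60:260,60:300,::-1] if n=="top" else im[40:200,200:440,::-1]; cv2.imwrite(f"pics/{n}1c.png",cv2.resize(c,None,fx=3,fy=3))
E
```

```text
t 1.52 pos [0.483  0.2644 0.2278] yang 77.98 tilt [-0.0018 -0.0002] F [-0.6  0.6  0.5] w 0.0858
shift(tool now) [-0.0025 -0.0009  0.1198] roll rad -0.0039
top 1918 {'c': array([0.4847, 0.2647]), 'len': np.float64(0.2283), 'w': array([-0.0045,  0.0067]), 'ang': -11.71, 'ztop': array([0.1362, 0.1388]), 'n': 500}
side 1482 {'c': array([0.4863, 0.2594]), 'len': np.float64(0.2256), 'w': array([-0.0044,  0.0083]), 'ang': -11.8, 'ztop': array([0.1345, 0.1381]), 'n': 275}
```

View pics/side1c.png

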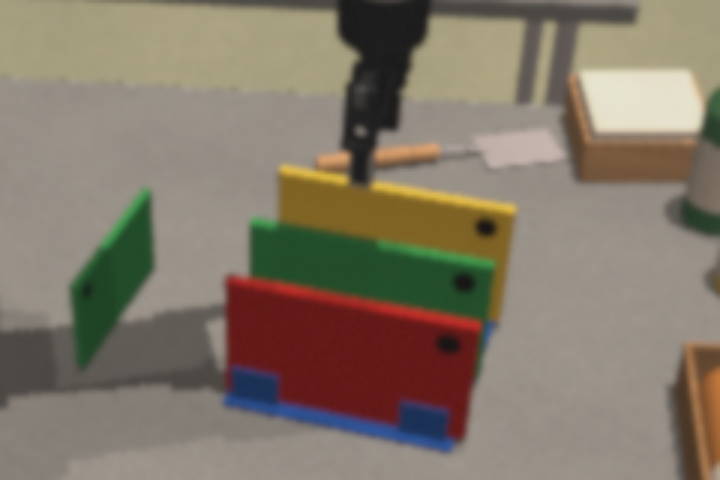

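The crop shows the gripper above the green board (crop ~(365,180)), with red in front and yellow behind. Descending.

```bash
python3 -m handwheel '[[[-0.0025,-0.001,0.03,0],[0,0,0.03,0],[0,0,0.03,0],[0,0,0.02,0],[0,0,0.01,0]]]' 
python3 -m handwheel '[[[0,0,0,0],[0,0,0,0]]]' >/dev/null; python3 go.py 0.485 0.263 0.108 78.2
python3 -m handwheel '[[[0,0,0,0],[0,0,0,0],[0,0,0,0],[0,0,0,0],[0,0,0,0]]]' 0 60
python3 -m handwheel '[[[0,0,0,0],[0,0,0,0],[0,0,0,0],[0,0,0,0],[0,0,0,0]]]'
```

```text
time_s: 2.03
position: [0.4837, 0.2642, 0.1065]
tool_rot: [[-0.979, 0.204, -0.003], [0.204, 0.979, -0.001], [0.003, -0.001, -1.0]]
ft_force: [-0.3, -0.6, 0.9]
grip_width: 0.0853
t 2.2 pos [0.4854 0.2641 0.1093] yang 78.2 tilt [0.0013 0.0004] F [ 0.3 -0.1 -0. ] w 0.0857
shift(tool now) [ 0.0002 -0.0012  0.0013] roll rad -0.0001
time_s: 2.62
position: [0.4855, 0.2634, 0.1088]
tool_rot: [[-0.979, 0.205, 0.001], [0.205, 0.979, 0.0], [-0.001, 0.0, -1.0]]
ft_force: [-0.4, 0.2, -0.1]
grip_width: 0.0257
time_s: 3.03
position: [0.4855, 0.2635, 0.1086]
tool_rot: [[-0.979, 0.205, 0.001], [0.205, 0.979, 0.0], [-0.001, 0.001, -1.0]]
ft_force: [-0.3, 1.8, 2.9]
grip_width: 0.0111
```

```bash
python3 -m handwheel '[[[0,0,-0.01,0],[0,0,-0.015,0],[0,0,-0.02,0],[0,0,-0.02,0],[0,0,-0.025,0]]]' 
python3 -m handwheel '[[[0,0,-0.025,0],[0,0,-0.025,0],[0,0,-0.02,0],[0,0,-0.015,0],[0,0,0,0]]]' 
python3 -m handwheel '[[[0,0,0,0],[0,0,0,0]]]'  >/dev/null; python3 go.py 0.513 -0.21 0.284 100.3
python3 - <<'E'
from m import *
for n in("top","side"):
    im,d=env.get_image(n); P=pts(n,im,d,*G,(60,60,260,260) if n=="top" else (240,30,420,150)); P=P[P[:,2]>.17] 
    print(n,len(P),"z",np.percentile(P[:,2],[1,99]).round(3)); zt=np.percentile(P[:,2],98); print(edge(P,zt-.004,.007))
    c=im[20:260,40:300,::-1] if n=="top" else im[20:240,190:450,::-1]; cv2.imwrite(f"pics/{n}2c.png",cv2.resize(c,None,fx=2.5,fy=2.5))
E
```

```text
time_s: 3.45
position: [0.4843, 0.2628, 0.1981]
tool_rot: [[-0.979, 0.205, -0.004], [0.205, 0.979, -0.002], [0.004, -0.002, -1.0]]
ft_force: [1.0, -0.3, -5.0]
grip_width: 0.0117
time_s: 3.87
position: [0.4857, 0.2633, 0.2862]
tool_rot: [[-0.979, 0.205, 0.004], [0.205, 0.979, 0.001], [-0.004, 0.002, -1.0]]
ft_force: [0.6, 0.1, -4.6]
grip_width: 0.0113
t 4.03 pos [0.4847 0.2631 0.2818] yang 78.15 tilt [-0.0031 -0.0011] F [ 0.5 -0.1 -4.7] w 0.0112
shift(tool now) [-0.1249 -0.4572 -0.0018] roll rad -0.3866
top 2362 z [0.189 0.383]
{'c': array([0.5175, 0.2533]), 'len': np.float64(0.1586), 'w': array([-0.0046,  0.0074]), 'ang': -10.02, 'ztop': array([0.3089, 0.3111]), 'n': 333}
side 3609 z [0.183 0.309]
{'c': array([0.4843, 0.2567]), 'len': np.float64(0.2279), 'w': array([-0.0051,  0.0094]), 'ang': -11.66, 'ztop': array([0.3055, 0.3098]), 'n': 439}
```

View pics/side2c.png

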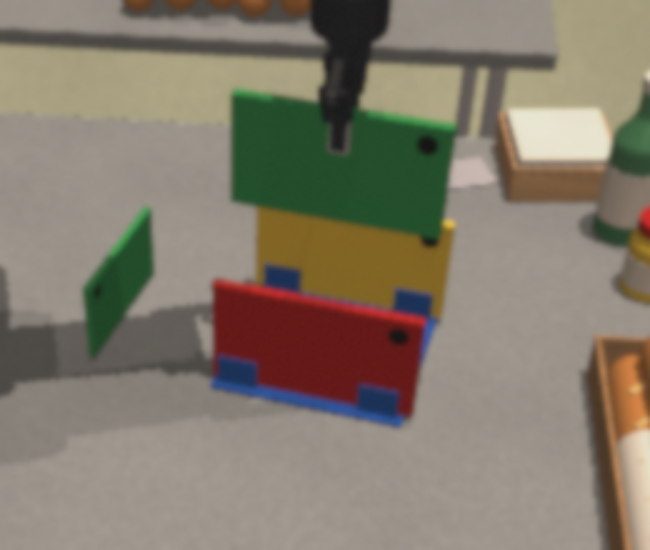

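The board hangs level in the jaws (crop ~(340,160)), and red and yellow are still seated. Carrying it over.

```bash
python3 -m handwheel '[[[-0.004,-0.016,0,0],[-0.004,-0.016,0,0],[-0.0091,-0.0328,0,0],[-0.0091,-0.0328,0,0],[-0.0091,-0.0328,0,0]]]'  >/dev/null
python3 -m handwheel '[[[-0.0091,-0.0328,0,0],[-0.0091,-0.0328,0,0],[-0.0091,-0.0328,0,0],[-0.0091,-0.0328,0,0],[-0.0091,-0.0328,0,0]]]'
python3 -m handwheel '[[[-0.0091,-0.0328,0,0],[-0.0091,-0.0328,0,0],[-0.0091,-0.0328,0,0],[-0.0091,-0.0328,0,0],[-0.004,-0.016,0,0]]]'  >/dev/null
python3 -m handwheel '[[[-0.004,-0.016,0,-0.06],[0,0,0,-0.08],[0,0,0,-0.08],[0,0,0,-0.08],[0,0,0,-0.06]]]'  >/dev/null
python3 -m handwheel '[[[0,0,0,-0.0266],[0,0,0,0],[0,0,0,0],[0,0,0,0]]]'  >/dev/null
python3 go.py 0.513 -0.21 0.284 100.3
```

```text
time_s: 4.97
position: [0.5034, -0.043, 0.2825]
tool_rot: [[-0.979, 0.205, -0.002], [0.205, 0.979, 0.001], [0.002, 0.0, -1.0]]
ft_force: [0.8, -0.1, -4.9]
grip_width: 0.0112
t 6.13 pos [ 0.5138 -0.2102  0.2828] yang 100.25 tilt [-0.0008  0.0005] F [ 0.3  0.2 -4.8] w 0.0114
shift(tool now) [ 0.0007  0.0003 -0.0012] roll rad -0.0009
```

```bash
python3 -m handwheel '[[[0,0,0.02,0],[0,0,0.025,0],[0,0,0.025,0],[0,0,0.015,0],[0,0,0.007,0]]]' >/dev/null
python3 -m handwheel '[[[0,0,0,0],[0,0,0,0],[0,0,0,0]]]' >/dev/null; python3 go.py 0.513 -0.21 0.1086 100.3
cat > rel.py <<'E'
from m import *; import sys
tag=sys.argv[1]
for n,rg,rw in(("top",(300,60,400,260),(375,85,430,215)),("side",(250,150,400,330),(265,270,395,340))):
    im,d=env.get_image(n); P=pts(n,im,d,*G,rg); P=P[P[:,2]>.08 if tag=="3" else P[:,2]>.07]; zt=np.percentile(P[:,2],98)
    g=edge(P,zt-.004,.007); w=edge(pts(n,im,d,*W,rw),.136,.006); print(n,"G",g,"\n W",w)
    if g and w:
        a=np.radians(w["ang"]); e=np.array([np.cos(a),np.sin(a)]); q=g["c"]-w["c"]; print(" along",(q@e).round(4),"across",(q@[-e[1],e[0]]).round(4),"dang",g["ang"]-w["ang"])
    c=im[70:240,300:450,::-1] if n=="top" else im[160:360,240:420,::-1]; cv2.imwrite(f"pics/{n}{tag}c.png",cv2.resize(c,None,fx=3,fy=3))
E
python3 rel.py 3; python3 -c "
import cv2,numpy as np
a,b=cv2.imread('pics/top3c.png'),cv2.imread('pics/side3c.png');a=cv2.resize(a,(350,400));b=cv2.resize(b,(400,444))[:400]
cv2.imwrite('pics/both3.png',np.hstack([a,b]))"
```

```text
t 6.8 pos [ 0.5144 -0.2105  0.1926] yang 100.3 tilt [ 0.002  -0.0013] F [-0.3 -0.2 -3.6] w 0.0112
shift(tool now) [0.0014 0.0009 0.084 ] roll rad -0.0001
top G None 
 W {'c': array([ 0.4576, -0.3118]), 'len': np.float64(0.0835), 'w': array([-0.0054,  0.0065]), 'ang': 9.59, 'ztop': array([0.1355, 0.1381]), 'n': 122}
side G {'c': array([ 0.5152, -0.2163]), 'len': np.float64(0.2271), 'w': array([-0.0036,  0.0072]), 'ang': 10.34, 'ztop': array([0.2181, 0.2218]), 'n': 604} 
 W {'c': array([ 0.5285, -0.3034]), 'len': np.float64(0.228), 'w': array([-0.0045,  0.0083]), 'ang': 10.03, 'ztop': array([0.1354, 0.1384]), 'n': 728}
 along 0.0021 across 0.0881 dang 0.3100000000000005
```

View pics/both3.png

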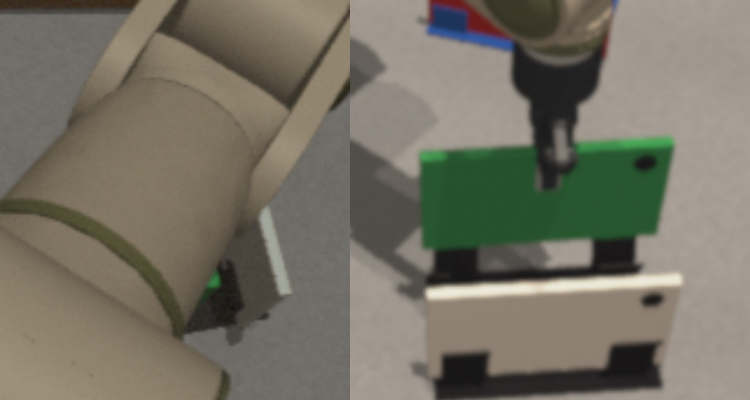

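Top view is blocked by the arm. In the side view the green board hangs level above the fins, (550,190) in the composite. It is parallel to the white board within 0.3°, 88 mm across and 2 mm along. I'll correct about 1.5 mm and lower it.

```bash
python3 -m handwheel '[[[0.0015,0.0015,0.01,0],[0,0,0.01,0],[0,0,0.01,0],[0,0,0.008,0],[0,0,0,0]]]' 
python3 -m handwheel '[[[0,0,0.006,0],[0,0,0.006,0],[0,0,0.006,0],[0,0,0,0],[0,0,0,0]]]'; python3 go.py 0.513 -0.209 0.1086 100.3
```

```text
time_s: 7.32
position: [0.5118, -0.2089, 0.1516]
tool_rot: [[-0.984, -0.179, -0.002], [-0.179, 0.984, 0.001], [0.002, 0.002, -1.0]]
ft_force: [0.6, -0.1, -4.8]
grip_width: 0.0116
time_s: 7.73
position: [0.5123, -0.2095, 0.1351]
tool_rot: [[-0.984, -0.178, 0.0], [-0.178, 0.984, -0.001], [-0.0, -0.001, -1.0]]
ft_force: [1.6, -4.1, -6.0]
grip_width: 0.0114
t 7.73 pos [ 0.5123 -0.2095  0.1351] yang 100.28 tilt [ 0.0003 -0.0007] F [ 1.6 -4.1 -6. ] w 0.0114
shift(tool now) [-0.0007  0.0004  0.0265] roll rad -0.0004
```

```bash
python3 -m handwheel '[[[0,-0.001,0,0],[0,0,0.004,0],[0,0,0.004,0],[0,0,0.004,0],[0,0,0,0]]]' 
python3 -m handwheel '[[[0,0,0.004,0],[0,0,0.003,0],[0,0,0.003,0],[0,0,0,0],[0,0,0,0]]]'; python3 go.py 0.513 -0.209 0.1086 100.3
```

```text
time_s: 8.15
position: [0.5122, -0.2099, 0.1226]
tool_rot: [[-0.984, -0.179, -0.0], [-0.179, 0.984, 0.0], [0.0, 0.0, -1.0]]
ft_force: [2.7, -2.1, -5.8]
grip_width: 0.0108
time_s: 8.57
position: [0.5122, -0.2099, 0.113]
tool_rot: [[-0.984, -0.179, -0.0], [-0.179, 0.984, 0.0], [0.0, 0.0, -1.0]]
ft_force: [1.8, -1.5, -6.3]
grip_width: 0.0115
t 8.57 pos [ 0.5122 -0.2099  0.113 ] yang 100.3 tilt [-0.0004  0.0003] F [ 1.8 -1.5 -6.3] w 0.0115
shift(tool now) [-0.0009  0.0008  0.0044] roll rad -0.0
```

```bash
python3 -m handwheel '[[[0,-0.0003,0.0015,0],[0,0,0.0015,0],[0,0,0.001,0],[0,0,0,0],[0,0,0,0]]]' 
python3 -m handwheel '[[[0,0,0.001,0],[0,0,0,0],[0,0,0,0]]]'
```

```text
time_s: 8.98
position: [0.5124, -0.2102, 0.1092]
tool_rot: [[-0.984, -0.179, -0.0], [-0.179, 0.984, 0.0], [0.0, 0.0, -1.0]]
ft_force: [0.7, -1.8, -6.0]
grip_width: 0.0114
time_s: 9.23
position: [0.5126, -0.2102, 0.1087]
tool_rot: [[-0.984, -0.179, 0.001], [-0.179, 0.984, -0.0], [-0.001, -0.0, -1.0]]
ft_force: [1.8, -1.3, 1.2]
grip_width: 0.0113
```

Floor contact: Fz went from −6 to +1 N at the expected height. Press half a millimetre more, then release.

```bash
python3 -m handwheel '[[[0,0,0.0006,0],[0,0,0,0],[0,0,0,0]]]'
python3 -m handwheel '[[[0,0,0,0],[0,0,0,0],[0,0,0,0],[0,0,0,0],[0,0,0,0]]]' 70
python3 -m handwheel '[[[0,0,0,0],[0,0,-0.01,0],[0,0,-0.02,0],[0,0,-0.03,0],[0,0,-0.03,0]]]'
python3 -m handwheel '[[[0,0,-0.03,0],[0,0.02,-0.03,0],[0,0.04,0,0],[0,0.04,0,0],[0,0.04,0,0]]]' >/dev/null
python3 -m handwheel '[[[0,0.04,0,0],[0,0.04,0,0],[0,0.03,0,0],[0,0,0,0],[0,0,0,0]]]' 
python3 rel.py 4
python3 - <<'E'
from m import *
im,d=env.get_image("top"); cv2.imwrite("pics/top4.png",im[...,::-1])
im,d=env.get_image("side"); cv2.imwrite("pics/side4.png",im[...,::-1])
for k,r in dict(R=(270,130,360,190),Y=(285,95,375,140)).items(): print(k,edge(pts("side",im,d,*globals()[k],r),.136,.006))
a=cv2.imread("pics/top4c.png");b=cv2.imread("pics/side4c.png")
cv2.imwrite("pics/both4.png",np.hstack([cv2.resize(a,(353,400)),cv2.resize(b,(360,400))]))
E
```

```text
time_s: 9.48
position: [0.5126, -0.2103, 0.1086]
tool_rot: [[-0.984, -0.179, 0.001], [-0.179, 0.984, -0.001], [-0.001, -0.001, -1.0]]
ft_force: [1.2, -0.3, 6.2]
grip_width: 0.0115
time_s: 9.9
position: [0.5122, -0.2102, 0.1076]
tool_rot: [[-0.984, -0.179, -0.0], [-0.179, 0.984, 0.0], [0.0, 0.0, -1.0]]
ft_force: [0.2, 0.4, 0.5]
grip_width: 0.0597
time_s: 10.32
position: [0.512, -0.2101, 0.1992]
tool_rot: [[-0.984, -0.179, -0.001], [-0.179, 0.984, 0.001], [0.001, 0.001, -1.0]]
ft_force: [0.5, -0.1, -0.9]
grip_width: 0.0596
time_s: 11.15
position: [0.4673, 0.0368, 0.2586]
tool_rot: [[-0.983, -0.182, 0.001], [-0.182, 0.983, -0.0], [-0.001, -0.001, -1.0]]
ft_force: [-0.4, -0.2, -0.9]
grip_width: 0.0597
top G {'c': array([ 0.5118, -0.2076]), 'len': np.float64(0.2297), 'w': array([-0.0062,  0.005 ]), 'ang': 10.35, 'ztop': array([0.1355, 0.1381]), 'n': 644} 
 W {'c': array([ 0.5282, -0.2971]), 'len': np.float64(0.2287), 'w': array([-0.0074,  0.005 ]), 'ang': 10.32, 'ztop': array([0.1353, 0.1379]), 'n': 371}
 along -0.0001 across 0.091 dang 0.02999999999999936
side G {'c': array([ 0.5126, -0.2154]), 'len': np.float64(0.2248), 'w': array([-0.0042,  0.007 ]), 'ang': 10.19, 'ztop': array([0.1346, 0.1379]), 'n': 655} 
 W {'c': array([ 0.5289, -0.3034]), 'len': np.float64(0.2289), 'w': array([-0.0054,  0.0077]), 'ang': 9.72, 'ztop': array([0.1354, 0.1383]), 'n': 742}
 along -0.0012 across 0.0895 dang 0.46999999999999886
R {'c': array([0.4704, 0.1703]), 'len': np.float64(0.2229), 'w': array([-0.0048,  0.0065]), 'ang': -12.49, 'ztop': array([0.1343, 0.1383]), 'n': 224}
Y {'c': array([0.5051, 0.3482]), 'len': np.float64(0.2287), 'w': array([-0.0073,  0.0097]), 'ang': -11.98, 'ztop': array([0.1347, 0.1381]), 'n': 218}
```

View pics/both4.png

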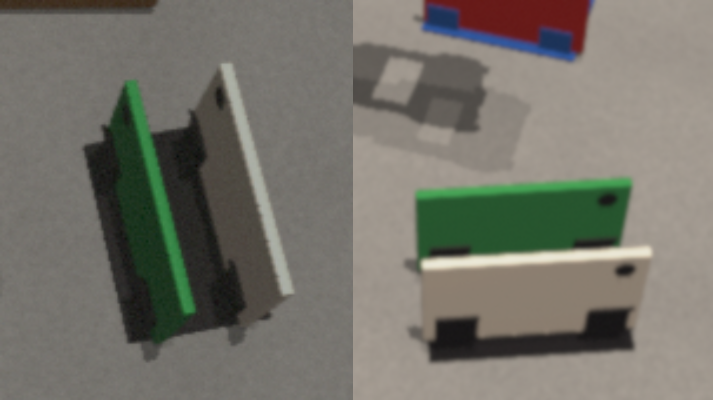

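The green board stands fully down beside the white one: green top edge at (160,200) and white at (255,180) in the left half. It is upright and parallel, and the gripper is clear.

```bash
python3 -c "
from rig import env; print(env.close_job())"
```

```text
the job is handed in; nothing more can be done
None
```

I lifted the 230 mm green board out of the blue stand and lowered it into the free slot of the black rack. I eased it down until it touched the slot floor, let go and moved the arm clear. The job was handed in at about 11.5 s.

**Green board:** its top edge is level with the white board's at 0.135 to 0.138 m. The two are parallel within 0.5°, 90 to 91 mm apart, and the green board is within about 1 mm of centre along the slot.

**Forces:** the highest wrist force I read was about 7 N.

**Red and yellow boards:** both are still seated in the stand, with tops at 0.136 m. The red board's last side-view fit came out about 2 mm and 0.6° off its first one. I didn't look into the cause, and neither board was touched as far as I could see.

**Disagreements:** the two cameras differ by about 5 to 8 mm in absolute y, because the side view also catches the board's face. I relied on the position relative to the white board. The top view was blocked by the arm while lowering, so I used the side view and the force readings there.

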